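# Park a slumped brewing scale upright in its rack and lock the bookend

## Task

The black brewing scale has slumped over onto the two pegs of its parking rack. First flip the red cam lever right over to its other side to free the blue bookend, tip the scale up with the fingers so that it stands on its thin edge at the white backplate, then slide the bookend up against it so that it is held upright and flush to the backplate, and flip the lever right back to lock it. Do not move the bookend while it is locked, do not push it against the scale before the scale is standing, and leave the other things on the bench where they are.

Things in the scene. Friction and masses are not known exactly. Their poses are not given: they have to be found in the camera images.
- rack: Fixed rack: grey deck 360 (x) x 170 (y) x 12 mm. Origin: centre of its underside, on the bench; x runs from the white backplate to the bookend, z up. The backplate (160 wide, 12 thick, top 112 mm above the bench) stands at the -x end, inner face at x = -165 mm. Two rest pegs 12 mm thick at x = -96, y = +-62 mm, tops 52 mm above the bench; the bookend passes between them.
- scale: Loose black scale, slumped: a flat box 120 (x) x 160 (y) x 22 mm (z), 0.35 kg. Origin: middle of its foot edge (underside edge nearest the backplate), on the deck. x runs along the underside to the raised edge, z out through the weighing plate. At the start x slopes 37 degrees up, underside on the pegs; parked, x points straight up, z to the backplate, origin 22 mm from the backplate.
- scale_top_edge (a point): Middle of the scale's raised underside edge, 120 mm from the scale origin along the scale's x; about 85 mm above the bench at the start. Fingers pushing this edge up and towards the backplate raise the scale about its foot.
- bookend_face (a point): Middle of the blue bookend's flat face (the side towards the scale), 50 mm above the deck. Its upright plate is 90 wide, 8 thick, its top 108 mm above the bench; behind it (rack +x) a blue carriage 70 wide, 21 mm high reaches to 112 mm from the face and carries the cam lever.
- bookend (a joint): Slide of the bookend along the rack in m: its face is at rack x = 65 mm minus this value; grows towards the backplate, range 0 to 0.215; 0.208 when against the parked scale. It slides with about 2 N.
- cam_lever (a joint): Cam lever angle in rad, range 0 to 1.2, it stays where it is left. 0: locked, leaning 34 degrees to rack -y; 1.2: free, leaning 34 degrees to rack +y. Free means pushed over to its stop (above 0.9), locked below 0.25.
- lever_knob (a point): Centre of the red ball (20 mm diameter) at the end of the 60 mm cam lever (bar 10 mm thick).
- lever_pivot (a point): Pivot of the cam lever, axis along the rack's x, 88 mm behind the bookend's face, 32 mm above the deck, on the rack's centre line.
- glass_cup: Bystander: clear glass cup with handle, 76 mm wide, 65 tall; origin under its centre.
- saucer: Bystander: clear glass saucer 136 mm wide, 14 tall; origin under its centre.
- spoon: Bystander: steel spoon 160 mm long lying along its x; origin near its middle, on the bench.
- tumbler: Bystander: tall drinks bottle with lilac cap, 64 mm wide, 190 tall; origin under its centre.
- jug: Bystander: steel milk jug 84 mm wide, 95 tall; origin under its centre.
- tamper: Bystander: steel coffee tamper 58 mm wide, 85 tall; origin under its centre.
- flat_scale: Bystander: a second black scale lying flat, 130 x 160 x 22 mm; not the one to park; origin under its centre.
Mind the look-alikes: they are no part of the job. Leave any brown look-alike of the scale alone.

How it is judged:
By the outcome, as a careful person would: the job done as asked, in the order asked, and still so for the second after the job is handed in, with the robot touching nothing.
It also fails if it takes over 53 s, if anything falls off the work surface, if the arm or the gripper's body presses on something with over 40 N, if the wrist force passes 120 N, or if a joint passes its speed limit or range.

## Robot

A 6-joint arm with a two-finger parallel gripper is mounted at the origin on the work surface. World frame = base frame: x ahead of the robot, y to its left, z up, the work surface at z = 0. Lengths are in mm, angles in rad, forces in N, time in s.
With the tool pointing down it reaches from about 350 to 775 mm from the base axis. Payload 7.3 kg.
Tool frame: the origin (TCP) lies on the centre line of the jaws, within the pads' length; the fingertips stand 14 mm ahead of it and the grasp point (between the pads) lies 5 mm behind it; z points along the fingers, y is the line along which they close (so a half turn about z gives the same grasp; the last joint's range is limited). The gripper opens to 92 mm and grips with 3 to 60 N. Pads are 19 mm wide; open, the fingers measure 130 mm over their backs; the gripper's body (75 mm by 190 mm) begins 47 mm behind the grasp point.
Start: joints at [-1.369, 0.342, 1.524, -0, 1.275, -0.146], TCP at [178.959, -493.576, 240.741] pointing down, gripper open.
Joint ranges: [-2.53, 2.53], [-0.77, 2.02], [0.04, 2.7], [-1, 4.14], [0.28, 2.66], [-3.11, 3.11]. Speed limits (rad/s): [2.57, 2.57, 3.14, 3.14, 3.14, 3.14].

## Interface

Orientations are given as [roll, pitch, yaw] about the fixed x, y, z axes, in that order (R = Rz(yaw) Ry(pitch) Rx(roll)).
In Python, from plant import get_obs, capture, bot, spot_in, trace, pinpoint gives the robot as it stands.
- The arm moves only by the tool play_rows, never from a script. Its argument "rows" is a list of rows, each a list of 2 entries, a list of its own where there are three numbers: the shift along the world's x, y, z in units of 3 cm (1.0 is 3 cm), then the turn, a rotation vector about the world's x, y, z in units of 8 degrees (1.0 is 8 degrees). A call has 1 to 12 rows; each row shifts and turns the commanded pose from where the row before left it; what a row does not reach is not made up. A row lasts 1/8 s, in which the tool goes at most 62.5 mm and 10.7 degrees, less where a joint would pass 70% of its speed; a pose out of reach is approached as far as the arm can. A call with a number of a shift or a turn outside -1 to 1 is refused whole. A call with a gripper value outside its range is refused whole. "hand" is the opening, from -1 (shut) to 1 (fully open), set as the call begins (left out, the last holds). The fingers move at their own pace and stop on an object; the grip force is fixed at half the most. Time passes only in rows, so rows that do not move let the fingers close. It gives the time, the measured TCP pose, the force, the opening and the grip force at its end, in the units of the state.
- get_obs(): the state, without advancing time (a new reading comes with each control period).
- capture(name): name is "side" or "top" or "wrist"; returns a dict with "frame" (480x640x3 uint8, red, green, blue), "fov_y" (degrees; the focal length in pixels is half the picture's height over the tangent of half this angle, whatever the lens; pixels are square), "cx", "cy" (the principal point, pixels), "dist" ([k1, k2, p1, p2, k3] as OpenCV has them; the pictures are not rectified), "rvec" (rotation vector, rad) and "tvec" (3), from world to camera coordinates, as OpenCV has them; the wrist camera has in their place "hand_eye" (4x4, takes a point from camera to tool coordinates, whose origin is the TCP and whose axes are the flange's). Camera axes: x right, y down, z forward; pixel columns grow to the right and rows downward; lengths in mm; the calibration is good to about 2 mm. A picture is of the moment at which its call begins: read the wrist's pose just before it. There is no depth.
- bot.close_job(): hands the job in; it is judged then, once.
Trained networks look in the newest picture that a camera, given by its name, has taken for a name from the list of things; names that differ only in an ending like _2 or _b are one class to them, and where a whole thing is asked for, a point or a joint stands for the part that bears it (a point fixed in the world has none). Each returns a list of dicts, best first, with "p" (0 to 1); they miss things now and then, are a little off and sometimes report something else, mostly with a low value. They report only what shows in the picture. A call takes as long as a camera call. They do not tell look-alikes from the thing itself.
- spot_in(query, camera): "at" ([row, column] in pixels, amid what is visible of it).
- trace(query, camera): "mask" (480x640 bool, what is visible of it) and "at" ([row, column] in pixels, amid what is visible of it).
- pinpoint(query, camera): "at" ([row, column] in pixels: a listed point, or the origin of a listed thing).
The state is a dict: "time": time; "joint_positions": joint angles; "dq": joint speeds; "tau": joint torques, N m; "tool_pos": TCP position; "tcp_rot": TCP orientation; "contact_force": force on the tool from outside, world axes, zero at the start; "moment": the same for the moment, N m; "grip_width": finger opening in mm; "finger_force": force on a finger pad.
Only numpy, scipy, OpenCV 4.12 (cv2) and the standard library are available. Lean on these libraries where they do the work, as an engineer would, in place of code of your own. Each camera call takes 0.05 s, during which the arm holds its last target. There are 200 camera calls.

## Working session

There is one attempt and no reset: what is moved stays moved. The work goes in short steps, Python scripts to look and compute and a tool call to move; the robot and the scene stay as the last step left them, time stands still between calls to the robot, and variables do not carry over. Pictures are saved under pics/ and viewed, at most 10 in all, crops included, and the job is handed in when it is done.

Besides the shell and the picture viewer there is one more tool, called after "Emit:" as name([rows], argument=value, ...), one row to a line, values as JSON. play_rows: Moves the arm, as the interface text tells. Shifts and turns lie within -1 to 1; 1 stands for 3 cm of shift or 8 degrees of turn. Its arguments: {"type":"object","properties":{"rows":{"type":"array"},"hand":{"type":"number"}},"required":["rows"]}

```bash
mkdir -p pics; cat > h.py <<'E'
import numpy as np, cv2
from plant import get_obs, capture, bot, spot_in, trace, pinpoint
def K(c):
    f=240/np.tan(np.radians(c['fov_y'])/2); return np.array([[f,0,c['cx']],[0,f,c['cy']],[0,0,1.]])
def ray(c,at):
    u=cv2.undistortPoints(np.array([[[at[1],at[0]]]],float),K(c),np.array(c['dist'],float)).ravel()
    R=cv2.Rodrigues(np.array(c['rvec'],float))[0]; t=np.array(c['tvec'],float).ravel()
    d=R.T@np.array([u[0],u[1],1]); return -R.T@t, d/np.linalg.norm(d)
def onz(c,at,z):
    o,d=ray(c,at); return o+d*(z-o[2])/d[2]
def tri(cs,ats):
    A=np.zeros((3,3));b=np.zeros(3)
    rs=[ray(c,a) for c,a in zip(cs,ats)]
    for o,d in rs: P=np.eye(3)-np.outer(d,d);A+=P;b+=P@o
    x=np.linalg.solve(A,b); return x,[np.linalg.norm((np.eye(3)-np.outer(d,d))@(x-o)) for o,d in rs]
def proj(c,p): return cv2.projectPoints(np.array(p,float).reshape(-1,3),np.array(c['rvec'],float),np.array(c['tvec'],float),K(c),np.array(c['dist'],float))[0][:,0]
E
python3 - <<'E'
from h import *
cs={n:capture(n) for n in('side','top')}
for n,c in cs.items(): cv2.imwrite(f'pics/{n}0.png',c['frame'][:,:,::-1]); print(n,ray(c,[240,320]))
for q in ['rack','scale','scale_top_edge','bookend_face','lever_knob','lever_pivot']:
    r={n:pinpoint(q,n) for n in cs}
    for n in r: print(q,n,[(np.round(a['at']),round(a['p'],2)) for a in r[n][:3]])
    if all(r.values()): x,e=tri([cs[n] for n in r],[r[n][0]['at'] for n in r]);print('  ',x.round(1),np.round(e,1))
for q in ['glass_cup','saucer','spoon','tumbler','jug','tamper','flat_scale']:
    r=pinpoint(q,'top')
    print(q,[(np.round(a['at']),round(a['p'],2),onz(cs['top'],a['at'],0).round()) for a in r[:2]])
E
```

```text
side (array([-159.6713161 ,  679.2475197 , 1149.47707786]), array([ 0.48090409, -0.46159865, -0.74542467]))
top (array([ 383.93391093,   14.87228053, 1614.41707708]), array([ 0.08132536, -0.00236799, -0.99668479]))
rack side [(array([251., 304.]), 0.61)]
rack top [(array([213., 326.]), 0.75), (array([218., 309.]), 0.65)]
   [609.1  -1.6 -48.5] [8.7 8.7]
scale side [(array([392., 301.]), 0.91), (array([408., 234.]), 0.67), (array([283., 272.]), 0.66)]
scale top [(array([303., 152.]), 0.96), (array([330., 202.]), 0.91), (array([228., 261.]), 0.68)]
   [280.6 417.6 125.7] [72.3 72.3]
scale_top_edge side [(array([462., 224.]), 0.87), (array([373., 348.]), 0.62), (array([245., 289.]), 0.58)]
scale_top_edge top [(array([342., 239.]), 0.88), (array([332., 124.]), 0.72), (array([216., 292.]), 0.7)]
   [ 267.4  419.7 -214.4] [156.4 156.4]
bookend_face side [(array([233., 311.]), 0.81)]
bookend_face top [(array([213., 324.]), 0.66), (array([220., 292.]), 0.51)]
   [588.6  -2.5  50.8] [1. 1.]
lever_knob side [(array([207., 338.]), 0.66)]
lever_knob top [(array([214., 360.]), 0.45), (array([175., 281.]), 0.38)]
   [ 577.6 -102.9   93.5] [2. 2.]
lever_pivot side [(array([216., 333.]), 0.61), (array([360., 257.]), 0.47), (array([250., 304.]), 0.35)]
lever_pivot top [(array([212., 355.]), 0.93)]
   [588.2 -90.1  59.7] [3.2 3.2]
glass_cup [(array([176., 281.]), 0.91, array([705., 126.,   0.]))]
saucer [(array([275., 310.]), 0.91, array([414.,  42.,   0.])), (array([212., 472.]), 0.43, array([ 597., -439.,    0.]))]
spoon [(array([173., 338.]), 0.84, array([714., -43.,   0.]))]
tumbler [(array([275., 461.]), 0.76, array([ 410., -400.,    0.]))]
jug [(array([211., 472.]), 0.83, array([ 599., -439.,    0.]))]
tamper [(array([279., 201.]), 0.63, array([404., 358.,   0.]))]
flat_scale [(array([238., 174.]), 0.68, array([522., 436.,   0.]))]
```

View pics/side0.png

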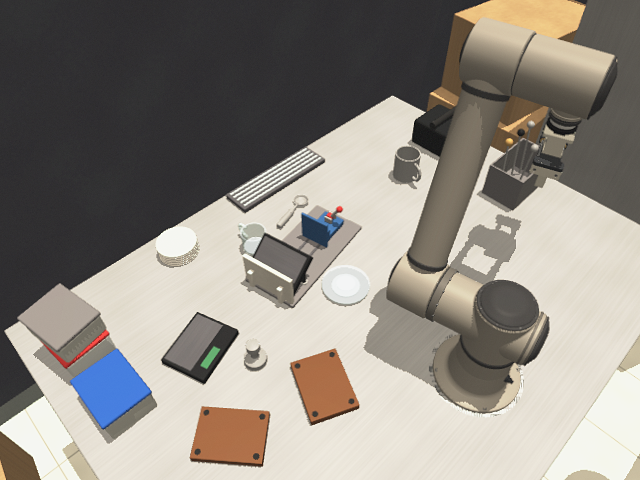

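View pics/top0.png

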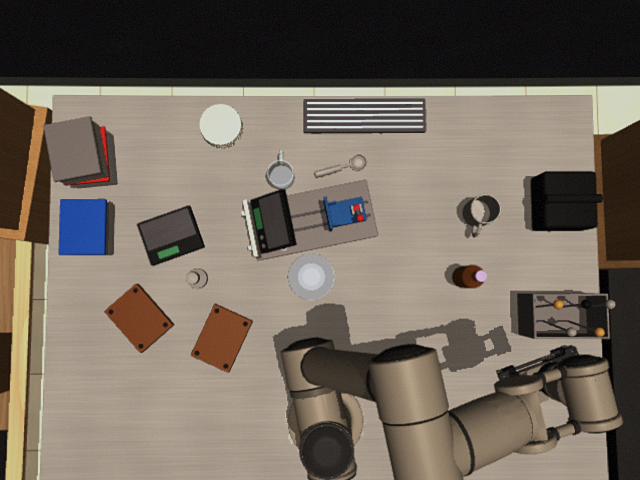

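```bash
cat >> h.py <<'E'
def rackT(p,P):
    c,s=np.cos(p[2]),np.sin(p[2]); P=np.atleast_2d(P).astype(float)
    return np.c_[p[0]+c*P[:,0]-s*P[:,1],p[1]+s*P[:,0]+c*P[:,1],P[:,2]]
E
python3 - <<'E'
from h import *
from scipy.optimize import least_squares
C=np.cos(np.radians(37));S=np.sin(np.radians(37))
# foot x unknown: pin by underside touching peg top; var p[3]
side={'scale':(283,272),'edge':(245,289),'face':(233,311),'knob':(207,338),'pivot':(216,333),'rack':(251,304)}
top={'scale':(228,261),'edge':(216,292),'face':(213,324),'knob':(214,360),'pivot':(212,355),'rack':(218,309)}
cs={n:capture(n) for n in('side','top')}
k=60*np.sin(np.radians(34));kz=44+60*np.cos(np.radians(34))
def mod(p):
    f=p[3]
    return {'scale':(f,0,12),'edge':(f+120*C,0,12+120*S),'face':(65,0,62),'knob':(153,-k,kz),'pivot':(153,0,44),'rack':(0,0,0)}
def res(p):
    m=mod(p);r=[]
    for n,d in(('side',side),('top',top)):
        q=proj(cs[n],rackT(p,[m[i] for i in d])); r.append(q-np.array([d[i][::-1] for i in d]))
    return np.concatenate(r).ravel()
s=least_squares(res,[590,30,-1.4,-145],loss='soft_l1',f_scale=2)
print(s.x,res(s.x).round(1).reshape(2,-1,2))
p=s.x
np.save('p.npy',p)
c=cs['top'];
def draw(c,img,p,sc,r0,c0):
    def poly(P,col):
        q=((proj(c,rackT(p,P))-[c0,r0])*sc).astype(int); cv2.polylines(img,[q],True,col,1)
    poly([(x,y,12) for x,y in((-180,-85),(180,-85),(180,85),(-180,85))],(0,255,255))
    poly([(x,y,112) for x,y in((-177,-80),(-165,-80),(-165,80),(-177,80))],(0,255,0))
    poly([(65,-45,12),(65,45,12),(65,45,108),(65,-45,108)],(255,0,255))
    poly([mod(p)['pivot'],mod(p)['knob']],(255,255,255))
    f=p[3];poly([(f,-80,12),(f,80,12),(f+120*C,80,12+120*S),(f+120*C,-80,12+120*S)],(0,128,255))
ims=[]
for n,r0,c0 in(('top',160,225),('side',180,220)):
    im=cv2.resize(cs[n]['frame'][r0:r0+110,c0:c0+160,::-1],None,fx=5,fy=5,interpolation=cv2.INTER_CUBIC)[:,:800]
    draw(cs[n],im,p,5,r0,c0); ims.append(im)
cv2.imwrite('pics/fit_t.png',ims[0]);cv2.imwrite('pics/fit_s.png',ims[1])
np.save('fr.npy',np.array(ims))
E
```

```text
[ 577.83687258   55.36563391   -1.38906625 -130.73725123] [[[-0.4  0. ]
  [ 2.  -0.1]
  [ 1.1 -4.2]
  [ 0.6  1.3]
  [-3.9 -0.5]
  [-4.3  5.4]]

 [[-0.4 -1.2]
  [-0.3  1.7]
  [ 2.8 -0.8]
  [ 0.4  2.6]
  [ 1.8 -4.6]
  [-4.2  1. ]]]
```

View pics/fit_t.png

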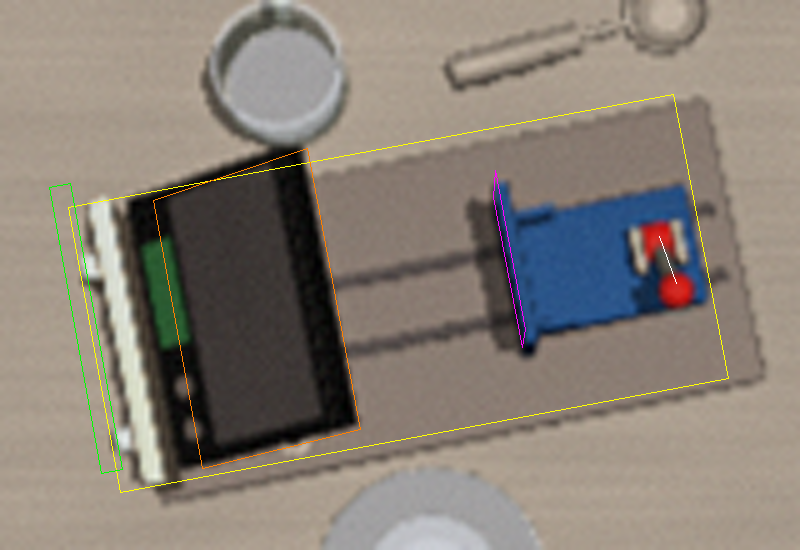

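View pics/fit_s.png

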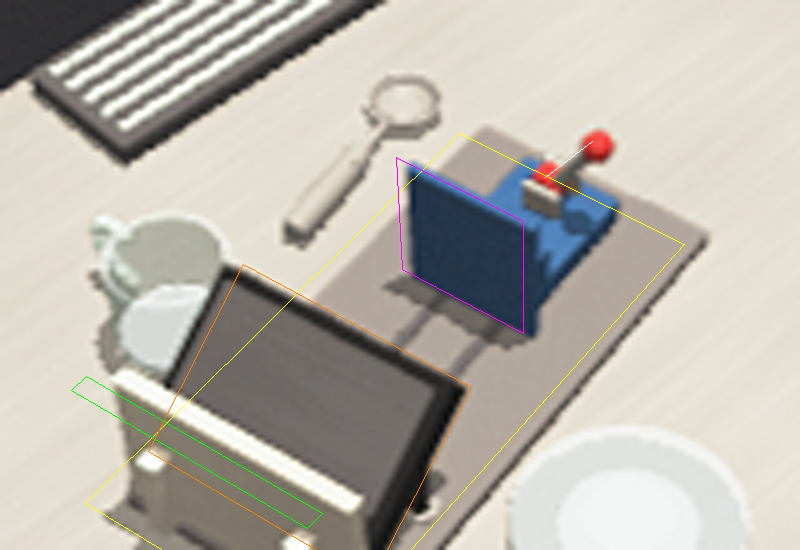

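```bash
python3 - <<'E'
from h import *
from scipy.optimize import least_squares
C=np.cos(np.radians(37));S=np.sin(np.radians(37))
cs={n:capture(n) for n in('side','top')}
k=60*np.sin(np.radians(34));kz=44+60*np.cos(np.radians(34))
T=[((180,85,12),(705,98)),((180,-85,12),(765,380)),((-180,-85,12),(165,497)),((-177,80,112),(90,203)),((-165,80,112),(110,197)),((-165,-80,112),(165,480)),((-177,-80,112),(140,487)),((65,45,108),(497,183)),((65,-45,108),(525,350)),((153,-k,kz),(676,290)),('u+',(305,148)),('u-',(358,428))]
Sd=[((180,85,12),(485,128)),((180,-85,12),(708,235)),((-177,80,112),(115,378)),((-165,-80,112),(362,500)),((-177,-80,112),(350,510)),((65,45,108),(407,165)),((65,-45,108),(525,228)),((65,-45,12),(527,332)),((153,-k,kz),(598,147)),('t+',(228,265)),('t-',(465,385))]
def pt(q,p):
    if q[0]=='u': return (p[3]+120*C,80*(1 if q[1]=='+' else -1),12+120*S)
    if q[0]=='t': return (p[3]+120*C-22*S,80*(1 if q[1]=='+' else -1),12+120*S+22*C)
    return q
def res(p):
    o=[]
    for c,L,o0 in((cs['top'],T,(225,160)),(cs['side'],Sd,(220,180))):
        o.append(proj(c,rackT(p,[pt(a,p) for a,_ in L]))-(np.array([b for _,b in L])/5+o0))
    return np.concatenate(o).ravel()
s=least_squares(res,[577,35,-1.39,-151],loss='soft_l1',f_scale=1)
p=s.x;np.save('p.npy',p);print(p,res(p).round(1).reshape(-1,2).tolist())
for n,q in dict(knob=(153,-k,kz),pivot=(153,0,44),knobfree=(153,k,kz),edge=pt('u+',p)*np.array([1,0,1]),face=(65,0,62),carr=(177,0,30)).items(): print(n,rackT(p,q).round(1))
o=get_obs();print(o)
E
```

```text
[ 573.44102264   38.02071993   -1.37610447 -149.33182963] [[-1.0, 0.1], [-1.1, 0.2], [-2.4, 1.4], [-2.0, -0.6], [-1.7, -0.3], [-1.5, 0.2], [-0.9, -0.3], [5.6, -1.2], [6.6, -2.8], [6.4, -0.5], [-0.1, 3.3], [0.5, 3.2], [-1.0, -0.9], [-0.2, -0.7], [-2.2, 0.4], [-0.8, -0.1], [-1.2, 1.0], [2.9, -3.7], [5.0, -3.8], [4.4, -2.3], [3.6, -3.6], [1.2, 0.4], [0.6, 1.0]]
knob [[ 570.1 -118.6   93.7]]
pivot [[ 603.  -112.1   44. ]]
knobfree [[ 636.  -105.6   93.7]]
edge [[563.1  90.5  84.2]]
face [[586.  -25.8  62. ]]
carr [[ 607.7 -135.6   30. ]]
{'time': 1.25, 'joint_positions': array([-1.36900410e+00,  3.41975245e-01,  1.52408335e+00, -2.25078304e-05,
        1.27540502e+00, -1.45956049e-01]), 'dq': array([-0.00071843, -0.00055348,  0.00096368, -0.00039319,  0.00206679,
        0.00165782]), 'tau': array([ 2.19153699e-03, -4.31132376e+01, -2.44479114e+01,  7.18416832e-02,
        4.80191200e-02, -1.85645547e-05]), 'tool_pos': array([ 178.95132993, -493.58369092,  240.7591866 ]), 'tcp_rot': array([3.14146812e+00, 4.00717847e-05, 3.47754828e-01]), 'contact_force': array([ 0.44260675, -0.13285851, -0.0188512 ]), 'moment': array([-0.00974571,  0.03514485,  0.00196029]), 'finger_force': 0.0, 'grip_width': 91.49688638153458}
```

```bash
python3 - <<'E'
from h import *
from scipy.optimize import least_squares
C=np.cos(np.radians(37));S=np.sin(np.radians(37))
cs={n:capture(n) for n in('side','top')}
k=60*np.sin(np.radians(34));kz=44+60*np.cos(np.radians(34))
B=lambda *a:('b',)+a
T=[((180,85,12),(705,98)),((180,-85,12),(765,380)),((-180,-85,12),(165,497)),((-177,80,112),(90,203)),((-165,80,112),(110,197)),((-165,-80,112),(165,480)),((-177,-80,112),(140,487)),(B(65,45,108),(497,183)),(B(65,-45,108),(525,350)),(B(153,-k,kz),(676,290)),('u+',(305,148)),('u-',(358,428))]
Sd=[((180,85,12),(485,128)),((180,-85,12),(708,235)),((-177,80,112),(115,378)),((-165,-80,112),(362,500)),((-177,-80,112),(350,510)),(B(65,45,108),(407,165)),(B(65,-45,108),(525,228)),(B(65,-45,12),(527,332)),(B(153,-k,kz),(598,147)),('t+',(228,265)),('t-',(465,385))]
def pt(q,p):
    if q[0]=='b': return (q[1]-p[4],q[2],q[3])
    if q[0]=='u': return (p[3]+120*C,80*(1 if q[1]=='+' else -1),12+120*S)
    if q[0]=='t': return (p[3]+120*C-22*S,80*(1 if q[1]=='+' else -1),12+120*S+22*C)
    return q
def res(p):
    o=[]
    for c,L,o0 in((cs['top'],T,(225,160)),(cs['side'],Sd,(220,180))):
        o.append(proj(c,rackT(p,[pt(a,p) for a,_ in L]))-(np.array([b for _,b in L])/5+o0))
    return np.concatenate(o).ravel()
s=least_squares(res,[577,35,-1.39,-151,10],loss='soft_l1',f_scale=1)
p=s.x;np.save('p.npy',p);print(p,res(p).round(1).reshape(-1,2).tolist())
for n,q in dict(knob=B(153,-k,kz),pivot=B(153,0,44),knobfree=B(153,k,kz),edge=pt('u+',p)*np.array([1,0,1]),face=B(65,0,62),carr=B(177,0,30)).items(): print(n,rackT(p,pt(q,p)).round(1))
E
```

```text
[ 574.4477866    34.43877887   -1.37518675 -152.98377291   21.65880221] [[0.2, -0.3], [0.1, -0.2], [-1.1, 1.0], [-0.7, -1.0], [-0.4, -0.6], [-0.2, -0.1], [0.5, -0.6], [-0.8, -0.1], [0.2, -1.6], [0.1, 0.6], [-0.2, 3.2], [0.5, 3.1], [-0.5, -1.6], [0.3, -1.5], [-1.3, -0.4], [-0.0, -1.1], [-0.4, -0.0], [-0.8, -0.1], [1.4, -0.1], [1.0, 1.4], [0.2, -0.1], [1.2, 0.4], [0.5, 0.9]]
knob [[ 567.1 -100.9   93.7]]
pivot [[600.  -94.4  44. ]]
knobfree [[632.9 -87.9  93.7]]
edge [[563.3  90.5  84.2]]
face [[582.9  -8.1  62. ]]
carr [[ 604.6 -117.9   30. ]]
```

Emit:
play_rows([
  [[0.95,1,0],[0,0,0.85]],
  [[0.95,1,0],[0,0,0.85]],
  [[0.95,1,0],[0,0,0.85]],
  [[0.95,1,0],[0,0,0.85]],
  [[0.95,1,0],[0,0,0.85]],
  [[0.95,1,0],[0,0,0.85]],
  [[0.95,1,0],[0,0,0.85]],
  [[0.95,1,0],[0,0,0.85]],
  [[0.95,1,0],[0,0,0.85]],
  [[0.95,1,0],[0,0,0.85]],
  [[0.95,1,0],[0,0,0.85]],
  [[0.95,1,0],[0,0,0.85]],
], hand=-1)

```text
time: 2.85
tool_pos: [521.8, -132.5, 240.8]
tcp_rot: [3.141, 0.0, 1.776]
contact_force: [-0.2, -0.4, -0.4]
grip_width: 0.6
finger_force: 0.0
```

Emit:
play_rows([
  [[0.05,0.25,-0.95],[0,0,0]],
  [[0.05,0.25,-0.95],[0,0,0]],
  [[0.05,0.25,-0.95],[0,0,0]],
  [[0,0.03,-0.95],[0,0,0]],
  [[0,0,-0.93],[0,0,0]],
  [[0,0,0],[0,0,0]],
  [[0.4,0.08,0],[0,0,0]],
  [[0.4,0.08,0],[0,0,0]],
  [[0.4,0.08,0],[0,0,0]],
  [[0.4,0.08,0],[0,0,0]],
])

```text
time: 4.1
tool_pos: [576.4, -103.2, 110.1]
tcp_rot: [3.133, 0.009, 1.772]
contact_force: [-17.1, -1.5, 74.4]
grip_width: 0.2
finger_force: 31.7
```

Emit:
play_rows([
  [[0,0,0.7],[0,0,0]],
  [[-0.6,-0.12,0.5],[0,0,0]],
  [[-0.7,-0.14,0],[0,0,0]],
])

```text
time: 4.47
tool_pos: [536.3, -108.7, 137.5]
tcp_rot: [3.137, 0.003, 1.773]
contact_force: [0.1, -0.4, 0.6]
grip_width: 0.1
finger_force: 0.0
```

```bash
python3 - <<'E'
from h import *
o=get_obs();print(o['tool_pos'],o['contact_force'])
a=cv2.resize(capture('side')['frame'][170:280,240:400,::-1],None,fx=5,fy=5,interpolation=cv2.INTER_CUBIC)
cv2.imwrite('pics/a.png',a)
for n in('side','top'):
  capture(n);print([(np.round(r['at']),round(r['p'],2)) for r in pinpoint('lever_knob',n)[:2]])
E
```

```text
[ 536.29020612 -108.66308444  137.45177263] [ 0.13385365 -0.39081469  0.57085089]
[(array([201., 331.]), 0.39)]
[(array([225., 260.]), 0.69)]
```

View pics/a.png

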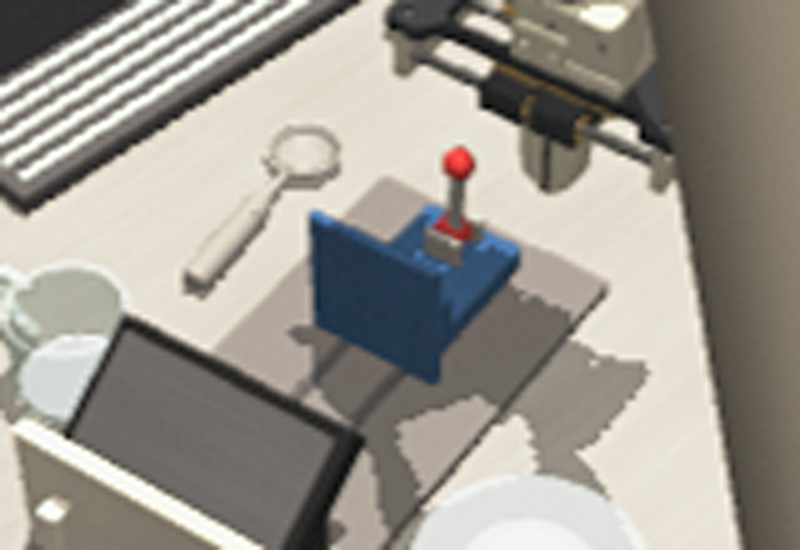

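Emit:
play_rows([
  [[0,0,-0.75],[0,0,0]],
  [[0,0,-0.75],[0,0,0]],
  [[0.4,0.08,0],[0,0,0]],
  [[0.4,0.08,0],[0,0,0]],
  [[0.4,0.08,0],[0,0,0]],
  [[0.3,0.06,0],[0,0,0]],
  [[0.3,0.06,0],[0,0,0]],
  [[0.3,0.06,0],[0,0,0]],
])

```text
time: 5.72
tool_pos: [597.7, -95.7, 89.7]
tcp_rot: [-3.141, -0.0, 1.772]
contact_force: [-1.6, -0.0, -2.0]
grip_width: 0.5
finger_force: 0.7
```

Emit:
play_rows([
  [[0.2,0.04,0],[0,0,0]],
  [[0.15,0.03,0],[0,0,0]],
  [[0,0,0],[0,0,0]],
])

```text
time: 6.1
tool_pos: [608.3, -93.6, 89.8]
tcp_rot: [3.141, 0.0, 1.772]
contact_force: [0.3, 0.0, 0.2]
grip_width: 0.6
finger_force: 0.0
```

Emit:
play_rows([
  [[0.15,0.03,0],[0,0,0]],
  [[0.15,0.03,0],[0,0,0]],
  [[0.1,0.02,0],[0,0,0]],
])

```text
time: 6.48
tool_pos: [611.1, -92.9, 89.3]
tcp_rot: [-3.121, -0.003, 1.772]
contact_force: [-39.5, -10.5, 20.9]
grip_width: 0.6
finger_force: 21.7
```

```bash
python3 - <<'E'
from h import *
o=get_obs();print(o['tool_pos'],o['contact_force'])
a=cv2.resize(capture('side')['frame'][170:280,240:400,::-1],None,fx=5,fy=5,interpolation=cv2.INTER_CUBIC)
cv2.imwrite('pics/b.png',a)
E
```

```text
[611.14359545 -92.88475579  89.28177831] [-39.46182703 -10.47231616  20.86751636]
```

View pics/b.png

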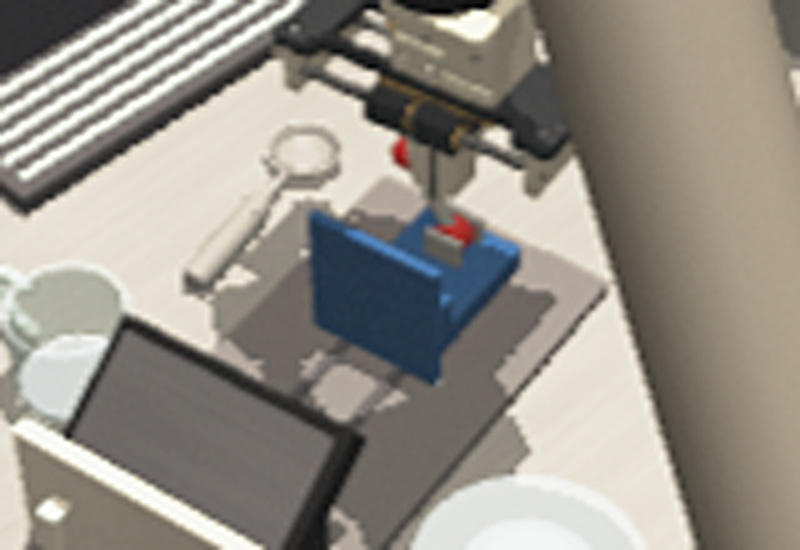

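Emit:
play_rows([
  [[-0.4,-0.08,0],[0,0,0]],
  [[0,0,1],[0,0,0]],
  [[0,0,1],[0,0,0]],
  [[0,0,0.7],[0,0,0]],
  [[-0.18,0.9,0],[0.49,0.1,0]],
  [[-0.18,0.9,0],[0.49,0.1,0]],
  [[-0.18,0.9,0],[0.49,0.1,0]],
  [[-0.18,0.9,0],[0.49,0.1,0]],
  [[-0.18,0.9,0],[0.49,0.1,0]],
  [[-0.18,0.78,0],[0,0,0]],
  [[0,0,0],[0,0,0]],
], hand=0)

```text
time: 7.9
tool_pos: [575.2, 66.2, 171.2]
tcp_rot: [3.141, -0.348, 1.774]
contact_force: [0.7, 0.1, -0.3]
grip_width: 45.7
finger_force: 0.0
```

Emit:
play_rows([
  [[-0.05,0,-0.8],[0,0,0]],
  [[0,0,-0.8],[0,0,0]],
  [[0,0,-0.8],[0,0,0]],
  [[0,0,-0.8],[0,0,0]],
  [[0,0,0],[0,0,0]],
])

```text
time: 8.52
tool_pos: [573.3, 64.5, 73.6]
tcp_rot: [-3.139, -0.349, 1.771]
contact_force: [1.3, -0.4, 0.0]
grip_width: 46.4
finger_force: 0.0
```

```bash
python3 - <<'E'
from h import *
o=get_obs();print(o['tool_pos'],o['contact_force'])
W=[(-49.1,75.4),(-58.9,89.5),(-71.3,101.5),(-84,110.1),(-96.4,116),(-109.4,117.9),(-119.3,118.5),(-129.3,118)]
p=np.load('p.npy');P=rackT(p,[(x,5,z) for x,z in W])
print(P.round(1).tolist()); print((np.diff(np.vstack([o['tool_pos'],P]),axis=0)/30).round(2).tolist())
E
```

```text
[573.32020335  64.54434921  73.62681262] [ 1.26865871 -0.35302328  0.02706745]
[[569.8, 83.6, 75.4], [567.9, 93.2, 89.5], [565.5, 105.4, 101.5], [563.0, 117.8, 110.1], [560.6, 130.0, 116.0], [558.1, 142.7, 117.9], [556.2, 152.4, 118.5], [554.2, 162.2, 118.0]]
[[-0.12, 0.63, 0.06], [-0.06, 0.32, 0.47], [-0.08, 0.41, 0.4], [-0.08, 0.42, 0.29], [-0.08, 0.41, 0.2], [-0.08, 0.43, 0.06], [-0.06, 0.32, 0.02], [-0.06, 0.33, -0.02]]
```

Emit:
play_rows([
  [[-0.06,0.32,0.03],[0,0,0]],
  [[-0.06,0.32,0.03],[0,0,0]],
  [[-0.03,0.16,0.24],[0,0,0]],
  [[-0.03,0.16,0.24],[0,0,0]],
  [[-0.04,0.2,0.2],[0,0,0]],
  [[-0.04,0.2,0.2],[0,0,0]],
])

```text
time: 9.28
tool_pos: [566.2, 106.0, 103.6]
tcp_rot: [3.141, -0.349, 1.772]
contact_force: [0.4, -0.5, -0.6]
grip_width: 46.0
finger_force: 0.6
```

```bash
python3 - <<'E'
from h import *
a=cv2.resize(capture('side')['frame'][200:310,220:380,::-1],None,fx=5,fy=5,interpolation=cv2.INTER_CUBIC)
cv2.imwrite('pics/c.png',a)
E
```

```text
(no output)
```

View pics/c.png

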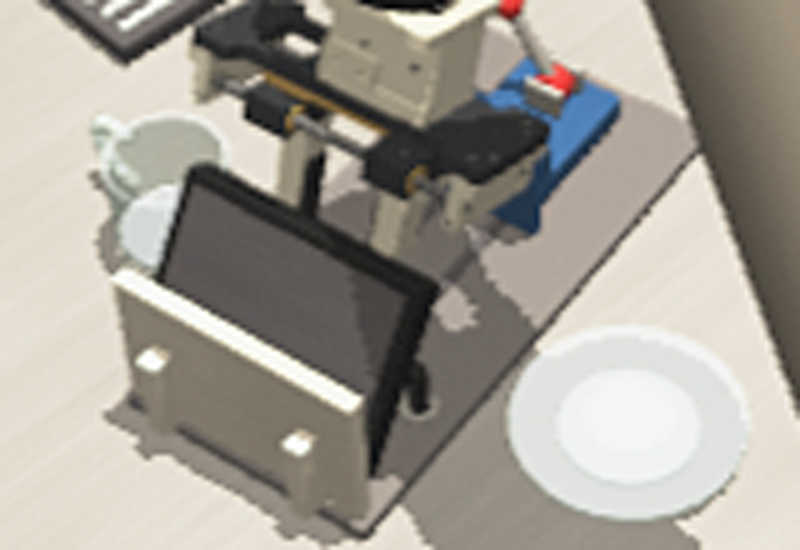

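The scale is rising: its raised edge now shows at (190,165)–(435,290) in the crop, with both fingers behind it and the lever leaning over to its free side. I'll carry on with the arc.

Emit:
play_rows([
  [[-0.04,0.21,0.12],[0,0,0]],
  [[-0.04,0.21,0.12],[0,0,0]],
  [[-0.04,0.21,0.1],[0,0,0]],
  [[-0.04,0.21,0.1],[0,0,0]],
  [[-0.04,0.21,0.03],[0,0,0]],
  [[-0.04,0.21,0.03],[0,0,0]],
  [[-0.03,0.16,0],[0,0,0]],
  [[-0.03,0.16,0],[0,0,0]],
  [[0,0,0],[0,0,0]],
])

```text
time: 10.45
tool_pos: [557.0, 153.3, 118.0]
tcp_rot: [-3.141, -0.349, 1.772]
contact_force: [0.1, -0.0, 0.3]
grip_width: 45.9
finger_force: 0.0
```

Emit:
play_rows([
  [[-0.02,0.12,-0.02],[0,0,0]],
  [[-0.02,0.12,-0.02],[0,0,0]],
  [[-0.02,0.08,0],[0,0,0]],
  [[0,0,0],[0,0,0]],
])

```text
time: 10.95
tool_pos: [555.4, 162.7, 116.9]
tcp_rot: [3.142, -0.349, 1.772]
contact_force: [0.5, 0.1, 0.6]
grip_width: 46.2
finger_force: 0.0
```

```bash
python3 - <<'E'
from h import *
s=capture('side')['frame'][200:310,250:330,::-1];t=capture('top')['frame'][170:280,225:305,::-1]
cv2.imwrite('pics/d.png',cv2.resize(np.hstack([s,t]),None,fx=5,fy=5,interpolation=cv2.INTER_CUBIC))
E
```

```text
(no output)
```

View pics/d.png

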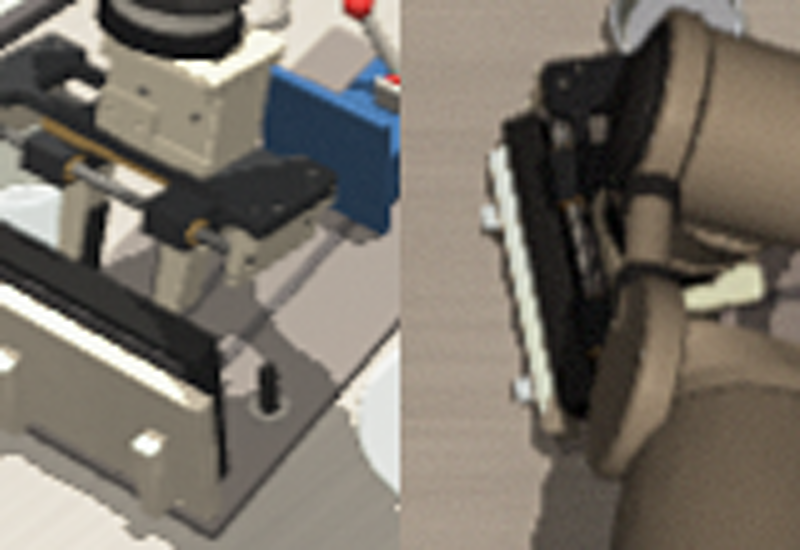

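Emit:
play_rows([
  [[-0.01,0.06,0],[0,0,0]],
  [[-0.01,0.06,0],[0,0,0]],
  [[0,0,0],[0,0,0]],
])

```text
time: 11.42
tool_pos: [555.4, 164.1, 116.8]
tcp_rot: [3.141, -0.346, 1.772]
contact_force: [-0.3, -9.1, 2.4]
grip_width: 45.8
finger_force: 4.7
```

Emit:
play_rows([
  [[0.06,-0.3,0],[0,0,0]],
  [[0.1,-0.5,0],[0,0,0]],
  [[0.1,-0.5,0.6],[0,0,0]],
  [[0.1,-0.7,1],[-0.49,-0.1,0]],
  [[0.1,-0.9,0.2],[-0.49,-0.1,0]],
  [[0.16,-0.9,0],[-0.49,-0.1,0]],
  [[0.16,-0.9,0],[-0.49,-0.1,0]],
  [[0.16,-0.9,0],[-0.49,-0.1,0]],
  [[0.16,-0.9,0],[0,0,0]],
  [[0,-0.2,0],[0,0,0]],
  [[0,0,0],[0,0,0]],
])

```text
time: 12.8
tool_pos: [587.6, -35.2, 170.7]
tcp_rot: [-3.141, -0.001, 1.771]
contact_force: [0.4, 0.5, 0.4]
grip_width: 45.9
finger_force: 0.0
```

```bash
python3 - <<'E'
from h import *
o=get_obs();p=np.load('p.npy');d=o['tool_pos'][:2]-p[:2];c,s=np.cos(p[2]),np.sin(p[2])
print(o['tool_pos'],'rack',c*d[0]+s*d[1],-s*d[0]+c*d[1],o['tcp_rot'])
s=capture('side')['frame'][180:290,240:360,::-1];t=capture('top')['frame'][180:290,220:260,::-1]
cv2.imwrite('pics/e.png',cv2.resize(np.hstack([s,t]),None,fx=5,fy=5,interpolation=cv2.INTER_CUBIC))
E
```

```text
[587.62512378 -35.18268524 170.66631955] rack 70.85494589404382 -0.6059057778715022 [-3.14124108e+00 -7.02228904e-04  1.77068122e+00]
```

View pics/e.png

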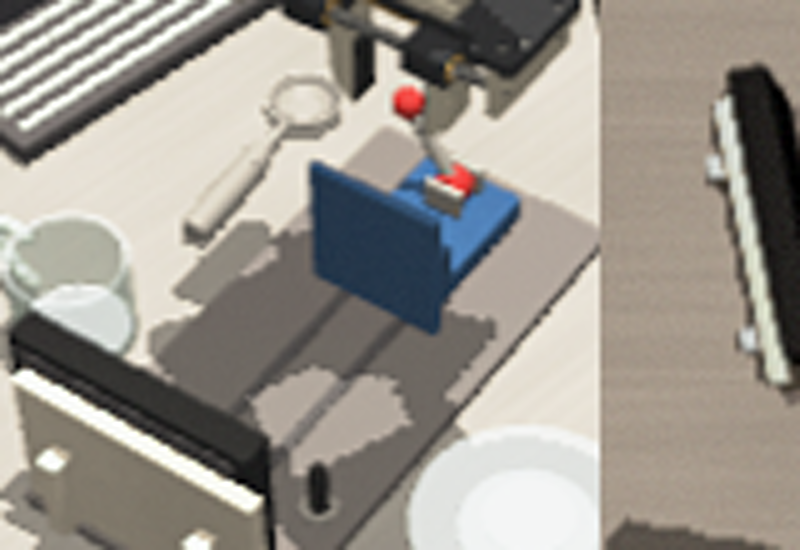

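Emit:
play_rows([
  [[0,0,-0.9],[0,0,0]],
  [[0,0,-0.9],[0,0,0]],
  [[0,0,-0.7],[0,0,0]],
  [[0,0,0],[0,0,0]],
  [[-0.05,0.25,0],[0,0,0]],
  [[-0.08,0.4,0],[0,0,0]],
  [[-0.1,0.5,0],[0,0,0]],
  [[-0.1,0.5,0],[0,0,0]],
])

```text
time: 13.9
tool_pos: [578.3, 15.7, 96.7]
tcp_rot: [3.14, 0.001, 1.772]
contact_force: [1.4, -2.6, 2.1]
grip_width: 45.6
finger_force: 1.4
```

Emit:
play_rows([
  [[-0.1,0.5,0],[0,0,0]],
  [[-0.1,0.5,0],[0,0,0]],
  [[-0.1,0.5,0],[0,0,0]],
  [[-0.1,0.5,0],[0,0,0]],
  [[-0.1,0.5,0],[0,0,0]],
  [[-0.1,0.5,0],[0,0,0]],
  [[-0.1,0.5,0],[0,0,0]],
  [[-0.08,0.4,0],[0,0,0]],
  [[0,0,0],[0,0,0]],
])

```text
time: 15.02
tool_pos: [553.7, 132.9, 95.5]
tcp_rot: [-3.14, -0.001, 1.773]
contact_force: [0.4, 0.5, 0.3]
grip_width: 46.0
finger_force: 0.0
```

Emit:
play_rows([
  [[-0.04,0.2,0],[0,0,0]],
  [[-0.03,0.16,0],[0,0,0]],
  [[-0.03,0.16,0],[0,0,0]],
  [[-0.02,0.1,0],[0,0,0]],
  [[-0.02,0.08,0],[0,0,0]],
  [[0,0,0],[0,0,0]],
])

```text
time: 15.78
tool_pos: [550.6, 153.1, 96.0]
tcp_rot: [3.141, -0.0, 1.772]
contact_force: [0.4, -0.2, -0.3]
grip_width: 45.6
finger_force: 0.0
```

Emit:
play_rows([
  [[-0.015,0.07,0],[0,0,0]],
  [[-0.015,0.07,0],[0,0,0]],
  [[-0.01,0.05,0],[0,0,0]],
  [[0,0,0],[0,0,0]],
])

```text
time: 16.27
tool_pos: [549.6, 157.8, 96.0]
tcp_rot: [3.141, 0.001, 1.772]
contact_force: [1.7, -4.3, -0.4]
grip_width: 46.0
finger_force: 2.4
```

Emit:
play_rows([
  [[-0.01,0.04,0],[0,0,0]],
  [[-0.01,0.04,0],[0,0,0]],
  [[0,0,0],[0,0,0]],
])

```text
time: 16.65
tool_pos: [549.6, 157.9, 96.1]
tcp_rot: [3.141, 0.004, 1.771]
contact_force: [3.2, -14.5, -0.5]
grip_width: 46.0
finger_force: 7.5
```

Emit:
play_rows([
  [[-0.005,0.03,0],[0,0,0]],
  [[0,0,0],[0,0,0]],
  [[0.04,-0.2,0],[0,0,0]],
  [[0.03,-0.16,0],[0,0,0]],
  [[0,0,0],[0,0,0]],
])

```text
time: 17.27
tool_pos: [550.4, 151.0, 95.8]
tcp_rot: [3.142, -0.0, 1.772]
contact_force: [0.6, -0.2, 0.5]
grip_width: 46.1
finger_force: 0.0
```

Emit:
play_rows([
  [[0,0,0.9],[0,0,0]],
  [[0,0,0.9],[0,0,0]],
  [[0,0,0.7],[0,0,0]],
  [[0.7,-0.39,0],[0,0,0]],
  [[0.7,-0.39,0],[0,0,0]],
  [[0.7,-0.39,0],[0,0,0]],
  [[0.7,-0.39,0],[0,0,0]],
  [[0,0,0],[0,0,0]],
], hand=-1)

```text
time: 18.27
tool_pos: [635.2, 103.7, 170.3]
tcp_rot: [3.142, -0.0, 1.771]
contact_force: [-0.8, -0.9, 0.4]
grip_width: 0.7
finger_force: 0.0
```

```bash
cat >> h.py <<'E'
def rc():
    o=get_obs();p=np.load('p.npy');d=o['tool_pos'][:2]-p[:2];c,s=np.cos(p[2]),np.sin(p[2])
    return np.round([c*d[0]+s*d[1],-s*d[0]+c*d[1],o['tool_pos'][2]],1)
E
python3 - <<'E'
from h import *
print(rc(),get_obs()['contact_force'])
p=np.load('p.npy');cs=[capture(n) for n in('side','top')]
k=60*np.sin(np.radians(34));kz=44+60*np.cos(np.radians(34))
Q=[(-143+88,k,kz),(-143,0,62),(-143,0,12+120)]
for c,n in zip(cs,('side','top')):
  print(n,'expect knob,face,(top edge) row,col',proj(c,rackT(p,Q))[:,::-1].round(1).tolist())
  for q in('lever_knob','bookend_face','scale_top_edge'): print(q,[(np.round(r['at']),round(r['p'],2)) for r in pinpoint(q,n)[:3]])
s=cs[0]['frame'][190:300,240:320,::-1];t=cs[1]['frame'][170:280,230:310,::-1]
cv2.imwrite('pics/f.png',cv2.resize(np.hstack([s,t]),None,fx=5,fy=5,interpolation=cv2.INTER_CUBIC))
E
```

```text
[-56.1  73.  170.3] [-0.79456707 -0.85594021  0.43852665]
side expect knob,face,(top edge) row,col [[238.8, 283.5], [271.6, 274.5], [255.1, 272.5]]
lever_knob [(array([237., 283.]), 0.66)]
bookend_face [(array([274., 273.]), 0.67)]
scale_top_edge [(array([463., 222.]), 0.94), (array([376., 348.]), 0.63)]
top expect knob,face,(top edge) row,col [[208.3, 289.7], [227.6, 262.0], [224.9, 259.3]]
lever_knob []
bookend_face [(array([282., 198.]), 0.51), (array([229., 259.]), 0.5)]
scale_top_edge [(array([330., 121.]), 0.74), (array([277., 314.]), 0.25)]
```

Emit:
play_rows([
  [[0,0,-0.9],[0,0,0]],
  [[0,0,-0.9],[0,0,0]],
  [[0,0,-0.8],[0,0,0]],
  [[0,0,0],[0,0,0]],
  [[-0.28,-0.055,0],[0,0,0]],
  [[-0.25,-0.05,0],[0,0,0]],
  [[-0.15,-0.03,0.08],[0,0,0]],
  [[-0.15,-0.03,0.08],[0,0,0]],
])

```text
time: 19.68
tool_pos: [611.7, 99.2, 101.0]
tcp_rot: [3.133, 0.001, 1.772]
contact_force: [4.1, 0.6, 3.0]
grip_width: 0.6
finger_force: 1.6
```

Emit:
play_rows([
  [[-0.14,-0.028,0.08],[0,0,0]],
  [[-0.14,-0.028,0.06],[0,0,0]],
  [[-0.14,-0.028,0.05],[0,0,0]],
  [[-0.14,-0.028,0.03],[0,0,0]],
  [[-0.14,-0.028,0],[0,0,0]],
])

```text
time: 20.3
tool_pos: [588.1, 94.8, 104.0]
tcp_rot: [-3.141, -0.0, 1.772]
contact_force: [1.1, 0.7, 1.1]
grip_width: 0.4
finger_force: 0.7
```

Emit:
play_rows([
  [[-0.14,-0.028,0],[0,0,0]],
  [[-0.14,-0.028,-0.04],[0,0,0]],
  [[-0.14,-0.028,-0.06],[0,0,0]],
  [[-0.14,-0.028,-0.06],[0,0,0]],
  [[-0.14,-0.028,-0.08],[0,0,0]],
  [[-0.14,-0.028,-0.1],[0,0,0]],
  [[-0.14,-0.028,-0.08],[0,0,0]],
  [[0,0,0],[0,0,0]],
])

```text
time: 21.3
tool_pos: [558.7, 88.9, 91.4]
tcp_rot: [-3.141, -0.0, 1.772]
contact_force: [0.0, -0.4, 0.3]
grip_width: 0.4
finger_force: 0.0
```

Emit:
play_rows([
  [[-0.1,-0.02,0],[0,0,0]],
  [[-0.08,-0.016,0],[0,0,0]],
  [[-0.06,-0.012,0],[0,0,0]],
  [[0,0,0],[0,0,0]],
])

```text
time: 21.8
tool_pos: [557.6, 88.5, 92.3]
tcp_rot: [3.128, 0.001, 1.771]
contact_force: [19.0, 5.6, -11.2]
grip_width: 0.1
finger_force: 9.2
```

Emit:
play_rows([
  [[-0.07,-0.014,0],[0,0,0]],
  [[-0.07,-0.014,0],[0,0,0]],
  [[0,0,0],[0,0,0]],
])

```text
time: 22.18
tool_pos: [557.1, 88.1, 92.7]
tcp_rot: [3.12, 0.001, 1.771]
contact_force: [31.2, 7.9, -21.6]
grip_width: 0.6
finger_force: 15.1
```

Solid stop. I'll back off (+y), lift, and move clear.

Emit:
play_rows([
  [[0.4,0.08,0],[0,0,0]],
  [[0.4,0.08,0],[0,0,0]],
  [[0,0,1],[0,0,0]],
  [[0,0,1],[0,0,0]],
  [[0,0,1],[0,0,0]],
  [[0,0,1],[0,0,0]],
  [[-0.3,-1,0.3],[0,0,0]],
  [[-0.5,-1,0],[0,0,0]],
  [[-0.5,-1,0],[0,0,0]],
  [[-0.5,-1,0],[0,0,0]],
  [[-0.5,-1,0],[0,0,0]],
  [[-0.5,-1,0],[0,0,0]],
])

```text
time: 23.68
tool_pos: [486.9, -89.3, 220.6]
tcp_rot: [-3.141, -0.0, 1.772]
contact_force: [0.7, 0.1, 0.2]
grip_width: 0.7
finger_force: 0.0
```

```bash
python3 - <<'E'
from h import *
print(rc(),get_obs()['contact_force'])
p=np.load('p.npy');cs=[capture(n) for n in('side','top')]
k=60*np.sin(np.radians(34));kz=44+60*np.cos(np.radians(34))
for c,n in zip(cs,('side','top')):
  print(n,proj(c,rackT(p,[(-55,-k,kz),(-143,0,62)]))[:,::-1].round(1).tolist())
  for q in('lever_knob','bookend_face'): print(q,[(np.round(r['at']),round(r['p'],2)) for r in pinpoint(q,n)[:2]])
for q in ['glass_cup','saucer','spoon','tumbler','jug','tamper','flat_scale']: print(q,[np.round(a['at']) for a in pinpoint(q,'top')[:1]])
s=cs[0]['frame'][190:300,235:315,::-1];t=cs[1]['frame'][165:275,235:315,::-1]
cv2.imwrite('pics/g.png',cv2.resize(np.hstack([s,t]),None,fx=5,fy=5,interpolation=cv2.INTER_CUBIC))
E
```

```text
[ 104.4 -109.9  220.6] [0.66417313 0.08281051 0.21108819]
side [[249.0, 302.9], [271.6, 274.5]]
lever_knob [(array([247., 298.]), 0.67)]
bookend_face [(array([273., 273.]), 0.76)]
top [[231.9, 294.4], [227.6, 262.0]]
lever_knob [(array([227., 293.]), 0.65)]
bookend_face [(array([227., 261.]), 0.77)]
glass_cup [array([174., 280.])]
saucer [array([274., 309.])]
spoon [array([170., 338.])]
tumbler [array([276., 462.])]
jug [array([212., 478.])]
tamper [array([281., 197.])]
flat_scale [array([280., 196.])]
```

View pics/g.png

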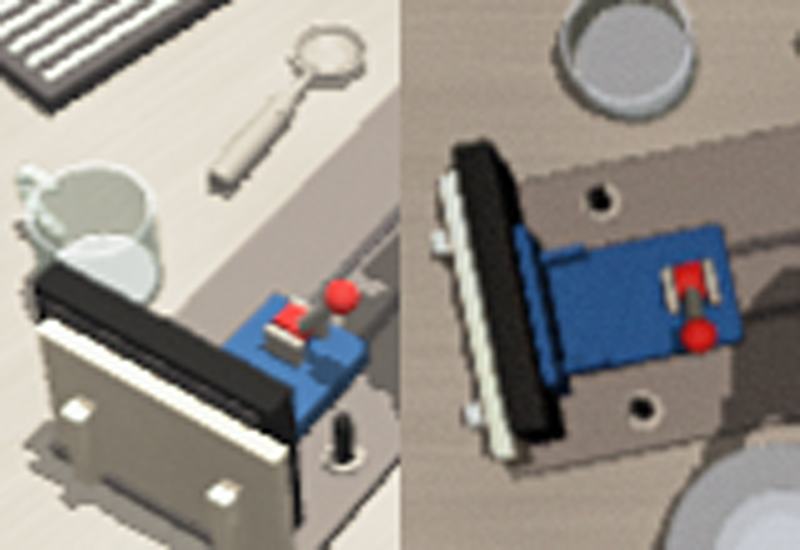

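The picture shows the scale upright and flush to the backplate, with the bookend against it. The red knob sits within 1 px of where it should be when locked, and the cup, spoon and saucer are where they were.

```bash
python3 -c "
from plant import bot
print(bot.close_job())"
```

```text
the job is handed in; nothing more can be done
None
```

I handed the job in at about 24 s: the scale stands upright against the backplate, the bookend is up against it, and the lever is locked again; the first push on the lever met 74 N at the wrist (limit 120 N).

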